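Seat a lens barrel in the V-blocks of a length comparator and hold it for the reading

ROBOT

A 6-joint arm with a two-finger parallel gripper is mounted at the origin on a cart in front of the work surface, level with it; the furniture and walls round the work are solid. World frame = base frame: x ahead of the robot, y to its left, z up, the work surface at z = 0. Lengths are in mm, angles in rad, forces in N, time in s.
With the tool pointing down it reaches from about 300 to 775 mm from the base axis. Payload 14.6 kg.
Tool frame: the origin (TCP) lies midway between the tips of the shut fingers; the grasp point (between the pads) lies 19 mm behind it; z points along the fingers, y is the line along which they close (so a half turn about z gives the same grasp; the last joint's range is limited). The gripper opens to 94 mm and grips with 3 to 60 N. Pads are 16 mm wide; open, the fingers measure 119 mm over their backs; the gripper's body (75 mm by 177 mm) begins 78 mm behind the grasp point.
Start: joints at [1.18, 0.3, 1.521, -0, 1.321, -0.067], TCP at [174.991, 521.409, 205.446] pointing down, gripper open.
Joint ranges: [-3.03, 3.03], [-0.79, 2.21], [0.23, 2.52], [-1.04, 4.18], [0, 3.07], [-2.55, 2.55]. Speed limits (rad/s): [2.22, 2.22, 2.57, 3.14, 3.14, 3.14].

INTERFACE

Orientations are given as [roll, pitch, yaw] about the fixed x, y, z axes, in that order (R = Rz(yaw) Ry(pitch) Rx(roll)).
In Python, from cell import manip gives the robot as it stands.
- The arm moves only by the shell command python3 -m creep 'ROWS' [OPENING] [FORCE]. ROWS is text: rows parted by semicolons, each of 6 numbers parted by spaces: the shift along the tool's x, y, z normalised to -1 to 1, where 1 is 4 cm, then the turn, a rotation vector about the tool's x, y, z normalised to -1 to 1, where 1 is pi rad. In form: dx dy dz ax ay az; .... A call has 1 to 20 rows; each row shifts and turns the commanded pose from where the row before left it, along the tool's axes as they then stand; what a row does not reach is not made up. A row lasts 1/8 s, in which the tool goes at most 62.5 mm and 10.7 degrees, less where a joint would pass 70% of its speed; a pose out of reach is approached as far as the arm can. A call with a number of a shift or a turn outside -1 to 1 is refused whole. A call with a gripper value outside its range is refused whole. OPENING is the closure, from 0 (fully open) to 1 (shut), set as the call begins (- or left out, the last holds). The fingers move at their own pace and stop on an object; FORCE is the grip in N (left out, the last holds). Time passes only in rows, so rows that do not move let the fingers close. It gives the time, the measured TCP pose, the force, the opening and the grip force at its end, in the units of the state.
- manip.read_state(): the state, without advancing time (a new reading comes with each control period).
- manip.camera(name): name is "side" or "top"; returns a dict with "color" (420x560x3 uint8, red, green, blue), "range_z" (420x560 float32, mm along the optical axis (not along the pixel's ray), 0 where there is no reading), "camera_matrix" (3x3 intrinsics, pixels), "k1" (the pictures are not rectified: a ray, as slopes to the right and down, at radius r is drawn at 1 + k1 r^2 times it, then the intrinsics apply), "T" (4x4, takes a point from camera to world coordinates). Camera axes: x right, y down, z forward; pixel columns grow to the right and rows downward; lengths in mm; the calibration is good to about 2 mm. A picture is of the moment at which its call begins.
- manip.sign_off(): hands the job in; it is judged then, once.
The state is a dict: "clock": time; "joints": joint angles; "qd": joint speeds; "effort": joint torques, N m; "eef_pos": TCP position; "eef_rot": TCP orientation; "wrist_force": force on the tool from outside, world axes, zero at the start; "moment": the same for the moment, N m; "finger_gap": finger opening in mm; "finger_force": force on a finger pad.
Only numpy, scipy, OpenCV 4.12 (cv2) and the standard library are available. Lean on these libraries where they do the work, as an engineer would, in place of code of your own. Each camera call takes 0.05 s, during which the arm holds its last target. There are 200 camera calls.

TASK

Take the lens barrel off its rest and lay it in the two V-blocks of the comparator, pushing its slim nose through the hole in the end plate until the barrel's shoulder is right up against the plate and the dial gauge's plunger behind it is pushed in. Press the barrel down firmly (about 10 N, and never more than 40 N) so that it bears on both sides of the Vs, and finish like that, still gripping and pressing it for the reading: the gauge's spring pushes it out again once it is let go. Leave the eyepiece, the objective can and the dust cap standing where they are.

Things in the scene. Friction and masses are not known exactly. Their poses are not given: they have to be found in the camera images.
- lens: loose lens barrel, 30 mm diameter, 116 mm long, aluminium, black ribbed sleeve round the middle 48 mm (grip there), 0.18 kg; brass nose 14 mm thick stands out 13 mm at the end with the red ring. Origin on its axis, mid-barrel; its y axis points to the nose: shoulder at y = +58 mm, tip at +71 mm. Starts level on the rest; it may be rolled about y, so its x and z axes say nothing
- nose_tip (a point): centre of the tip of the brass nose, on the barrel's axis, 71 mm from the lens's origin
- lens_rest: fixed rest: black plate 44 x 100 mm with two white V saddles 12 mm thick, tops at 32.5 mm, 68 mm free between them (plate there 8 mm high). Origin: middle of its underside on the table, z up; y runs along the lens lying on it, towards the nose. The lens's axis lies at 36 mm height, over x = 0
- comparator: fixed; grey base 60 mm wide, 12 mm thick, y = -56 to 114 mm, with two 90-degree steel V-blocks, an end plate and a dial gauge in line along its y axis. Origin: underside, midway between the V-blocks, z up. Each V-block is 18 mm thick (y = -46 to -28 and 28 to 46), 44 mm wide, top at 41.5 mm; fingers fit in the 56 mm gap between. A seated lens has its axis at x = 0, z = 46 mm
- bore (a point): centre of the mouth of the 17 mm hole in the dark end plate (6 mm thick, 46 mm wide, top at 70 mm height), on the plate's near face: comparator x = 0, y = +64, z = 46 mm, on the axis of a seated lens; axes as the comparator's. With the lens home its origin is 58 mm short of this point, at comparator y = +6 mm
- line_near: the sloping flanks of both V-blocks on the comparator's -x side (the robot's side): one of the two contact lines; part of the comparator, origin and axes as the comparator's; ground smooth, friction on the lens about 0.2
- line_far: the sloping flanks of both V-blocks on the comparator's +x side: the other contact line; part of the comparator, origin and axes as the comparator's; ground smooth as well
- gauge (a joint): travel of the gauge plunger, m: 0 free, grows as it is pushed along comparator +y, stop at 0.010. Its free 11 mm flat anvil is 8 mm behind the end plate's near face, on the hole's axis; 0.005 with the lens's shoulder against the plate. Spring 2 N at 0, 3 N at 0.005. The gauge body lies at comparator y = +87 to +167 mm, up to 75 mm high
- eyepiece: bystander, loose: microscope eyepiece standing on its eye-cup, 35 mm in diameter, 45 mm high, origin at its foot
- objective_can: bystander, loose: black screw-lid can standing upright, 36 mm in diameter, 62 mm high, origin at its foot
- dust_cap: bystander, loose: black dust cap, 31 mm in diameter, 11 mm high, origin at its underside
Not all that is in view belongs to the job. There is more than one size of the comparator; the job needs the larger.

How it is judged:
By the outcome, as a careful person would: the job done as asked, in the order asked, and still so for the second after the job is handed in, while the arm keeps its last pose, push and grip.
It also fails if it takes over 43 s, if anything falls off the work surface, if the arm or the gripper's body presses on something with over 40 N, if the wrist force passes 120 N, or if a joint passes its speed limit or range.

## Working session

There is one attempt and no reset: what is moved stays moved. The work goes in short steps, Python scripts to look and compute and a shell command to move; the robot and the scene stay as the last step left them, time stands still between calls to the robot, and variables do not carry over. Pictures are saved under pics/ and viewed, at most 10 in all, crops included, and the job is handed in when it is done.

```bash
mkdir -p pics; ls
cat > h.py <<'E'
from cell import manip
import numpy as np, cv2
def shot(n):
    c=manip.camera(n); np.savez(f'{n}.npz',**c); return c
def load(n): return dict(np.load(f'{n}.npz'))
def cloud(c):
    K=c['camera_matrix'];h,w=c['range_z'].shape
    u,v=np.meshgrid(np.arange(w),np.arange(h))
    xd=(u-K[0,2])/K[0,0]; yd=(v-K[1,2])/K[1,1]
    k=float(c['k1']); x,y=xd.copy(),yd.copy()
    for _ in range(20):
        f=1+k*(x*x+y*y); x,y=xd/f,yd/f
    z=c['range_z']; P=np.stack([x*z,y*z,z,np.ones_like(z)],-1)@c['T'].T
    P=P[...,:3]; P[z==0]=np.nan; return P
E
python3 - <<'E'
from h import *
s=manip.read_state(); print(s)
for n in ('side','top'):
    c=shot(n); cv2.imwrite(f'pics/{n}0.png',cv2.resize(c['color'][...,::-1],(800,600)))
    print(n,c['k1'],c['T'].round(2).tolist(),c['camera_matrix'].tolist())
E
```

```text
pics
{'clock': 0.0, 'joints': array([ 1.18041149e+00,  3.00463246e-01,  1.52159130e+00,  1.56453801e-05,
        1.32068512e+00, -6.65889396e-02]), 'qd': array([0.00032466, 0.00049952, 0.00142089, 0.0011054 , 0.00129553,
       0.00025582]), 'effort': array([ 1.69589268e-03, -5.31794500e+01, -3.52741814e+01,  7.09352433e-02,
        2.43516272e-02, -1.14647382e-04]), 'eef_pos': array([174.88490814, 521.17749321, 204.88631087]), 'eef_rot': array([-3.14044919e+00, -9.14427682e-05,  2.81779282e+00]), 'wrist_force': array([ 0.26125242, -0.16019865,  0.02733459]), 'moment': array([ 0.04576668,  0.04579904, -0.03400847]), 'finger_force': 0.0, 'finger_gap': 93.99689902282881}
side 0.0005656603569168181 [[0.87, -0.27, 0.41, -1.83], [-0.5, -0.48, 0.72, -983.41], [0.0, -0.83, -0.56, 538.31], [0.0, 0.0, 0.0, 1.0]] [[471.82921775367754, 0.0, 280.6054592192676], [0.0, 471.82921775367754, 212.69470166335407], [0.0, 0.0, 1.0]]
top -0.07986143752304449 [[-0.02, -1.0, 0.09, 269.04], [-1.0, 0.02, -0.02, -328.04], [0.02, -0.09, -1.0, 905.24], [0.0, 0.0, 0.0, 1.0]] [[528.660518918162, 0.0, 282.3754732547251], [0.0, 528.660518918162, 204.7738957620021], [0.0, 0.0, 1.0]]
```

View pics/side0.png

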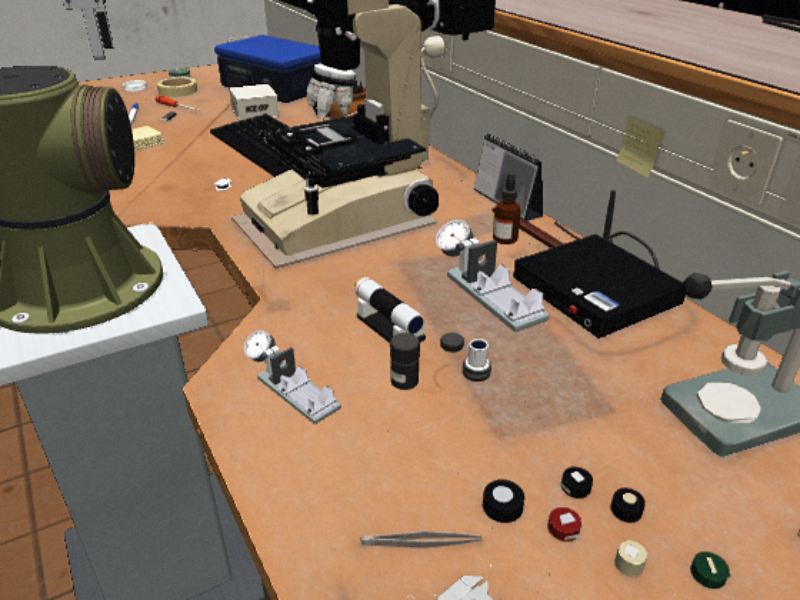

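View pics/top0.png

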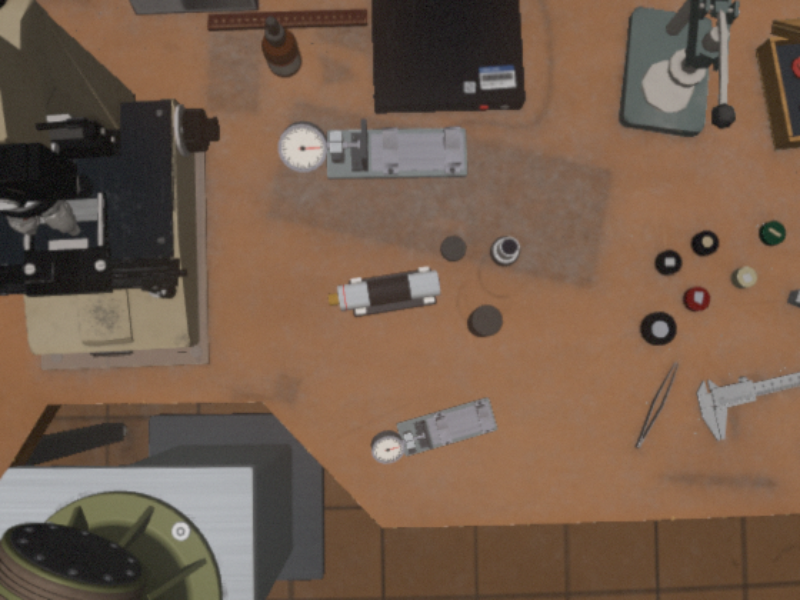

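The top view (800x600) shows two comparators: the one at (398,152) is about 140 px long, the other at (440,430) about 100 px. The larger, (398,152), fits the 170 mm base. The lens is on its rest at (388,291), with the brass nose to the left at (333,298). The can is at (486,320), the cap at (453,248) and the eyepiece at (506,250). I'll confirm these in a crop and measure.

Run:
```python
from h import *
c=load('top'); P=cloud(c)
im=c['color'][70:250,190:375,::-1]
cv2.imwrite('pics/crop1.png',cv2.resize(im,None,fx=3.3,fy=3.3,interpolation=cv2.INTER_CUBIC))
def at(u,v): 
    u,v=int(u*.7),int(v*.7); return np.nanmedian(P[v-1:v+2,u-1:u+2].reshape(-1,3),0).round(1)
for n,p in dict(tbl=(420,210),baseL=(328,178),baseR=(466,178),small0=(497,430),nose=(333,298),lensmid=(388,291),lensend=(438,283),can=(486,320),cap=(453,248),eye=(506,250),dial=(302,147)).items(): print(n,at(*p))
# lens points: region
def region(z0,z1,box):
    m=(P[...,2]>z0)&(P[...,2]<z1)
    u0,v0,u1,v1=[int(x*.7) for x in box]; mm=np.zeros_like(m); mm[v0:v1,u0:u1]=1
    return P[m&mm]
def rect(Q):
    r=cv2.minAreaRect(Q[:,:2].astype(np.float32)); return np.round(r[0],1),np.round(r[1],1),round(r[2],2),len(Q)
L=region(38,56,(325,255,455,325)); print('lens',rect(L)); print(L[:,2].max())
for nm,b in (('big',(322,115,475,190)),('small',(395,390,500,460))):
  for z in ((6,18),(30,50),(60,74)): 
    Q=region(*z,b); print(nm,z,rect(Q) if len(Q)>4 else None)
np.save('P.npy',P)
```

```text
tbl [ 454.2 -365.6    0.9]
baseL [ 495.6 -253.1    1.7]
baseR [ 494.3 -422.6    0.9]
small0 [ 187.4 -450.5    1.4]
nose [ 345.6 -262.1   44.2]
lensmid [ 352.1 -324.4   50.3]
lensend [ 359.2 -381.5   50.3]
can [ 315.2 -434.3   62.6]
cap [ 406.1 -403.5   11.6]
eye [ 396.9 -462.2   44.7]
dial [ 520.5 -228.1   55.2]
lens (array([ 352.8, -320. ]), array([ 29.8, 128.1]), 8.31, 1309)
55.15359731608612
big (6, 18) (array([ 531.8, -337.5]), array([170.4,  80.2]), 88.35, 2090)
big (30, 50) (array([ 523.1, -331.8]), array([ 46.1, 163.5]), 0.32, 546)
big (60, 74) (array([ 522.9, -277.3]), array([47.3, 51. ]), 0.08, 239)
small (6, 18) (array([ 193.9, -391.8]), array([ 40.6, 114.2]), 14.69, 1142)
small (30, 50) (array([ 191.6, -382.7]), array([ 30.8, 116.9]), 15.06, 266)
small (60, 74) None
```

View pics/crop1.png

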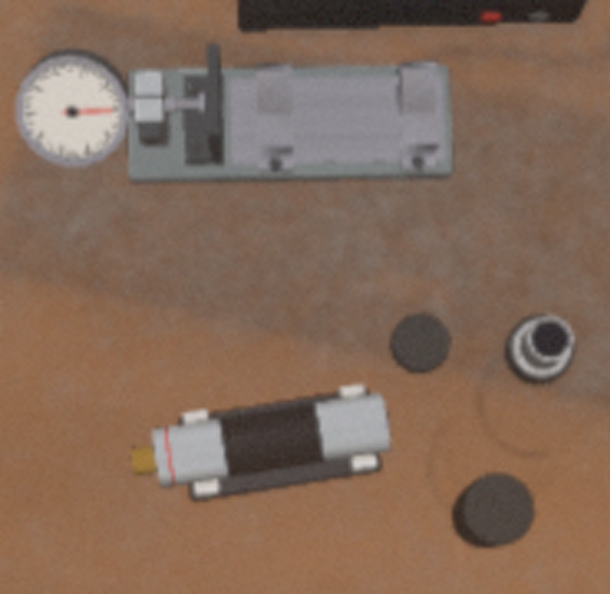

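The crop confirms it: the larger comparator has its 170 mm base at (290,120), the end plate at (213,105) and two V-blocks at (275,115) and (418,115). The lens nose (143,460) points the same way as its gauge. Next I'll refine both poses with both cameras.

```bash
cat > fit.py <<'E'
from h import *
from scipy.optimize import least_squares
def lensfit(P,c0=(352.6,-325),yaw0=np.radians(8.3),zc=36,ends=True):
    d=np.array([-np.sin(yaw0),np.cos(yaw0)]);n=np.array([d[1],-d[0]])
    Q=P[np.isfinite(P[...,0])]; q=Q[:,:2]-c0; a=q@d;b=q@n
    Q=Q[(abs(a)<54)&(abs(b)<20)&(Q[:,2]>zc+2)&(Q[:,2]<zc+20)]
    def f(p):  # x offset, yaw, z, tilt
        d=np.array([-np.sin(p[1])*np.cos(p[3]),np.cos(p[1])*np.cos(p[3]),np.sin(p[3])]); v=Q-[c0[0]+p[0],c0[1],p[2]]
        return np.linalg.norm(np.cross(v,d),axis=1)-15
    r=least_squares(f,[0,yaw0,zc,0],loss='soft_l1',f_scale=1); p=r.x
    return c0[0]+p[0],c0[1],p[2],np.degrees(p[1]),np.degrees(p[3]),np.std(r.fun),len(Q)
if __name__=='__main__':
  for n in ('top','side'):
    P=cloud(load(n)); print(n)
    l=lensfit(P); print('lens',np.round(l,2))
    y=np.radians(l[3]);d=np.array([-np.sin(y),np.cos(y)])
    Q=P[np.isfinite(P[...,0])]; q=Q[:,:2]-np.array(l[:2]); a=q@d; b=q@[d[1],-d[0]]
    m=(abs(b)<14)&(abs(Q[:,2]-36)<19)&(abs(a)<95)&(Q[:,2]>34)
    h,e=np.histogram(a[m],np.arange(-95,95,2)); print('along',[(int(x),int(k)) for x,k in zip(e,h) if k and (abs(x)>48)])
    tb=Q[(abs(Q[:,0]-450)<25)&(abs(Q[:,1]+320)<50)]; print('table',np.median(tb[:,2]).round(2))
    for z in ((8,15),(38,44),(66,73)):
      m=(Q[:,2]>z[0])&(Q[:,2]<z[1])&(Q[:,0]>485)&(Q[:,0]<558)&(Q[:,1]>-430)&(Q[:,1]<-235)
      G=Q[m]
      if len(G)>8: r=cv2.minAreaRect(G[:,:2].astype(np.float32)); print(z,np.round(r[0]+r[1]+(r[2],),2),len(G),'med z',np.median(G[:,2]).round(1),'pct x',np.percentile(G[:,0],[1,99]).round(1),'y',np.percentile(G[:,1],[1,99]).round(1))
E
python3 fit.py
```

```text
top
lens [ 3.5374e+02 -3.2500e+02  3.6380e+01  8.3700e+00 -3.0000e-02  1.2400e+00
  1.1680e+03]
along [(-59, 16), (-57, 21), (-55, 21), (-53, 20), (-51, 20), (-49, 20), (49, 20), (51, 20), (53, 20), (55, 23), (57, 9), (59, 9), (61, 10), (63, 12), (65, 11), (67, 9), (69, 1)]
table 0.87
(8, 15) [ 5.2392e+02 -3.3853e+02  6.0120e+01  1.6931e+02  5.0000e-02] 1816 med z 12.6 pct x [494.5 552.5] y [-422.  -254.2]
(38, 44) [ 521.74 -324.06   48.16  179.74    2.03] 254 med z 41.0 pct x [496.4 545.4] y [-413.1 -236.4]
(66, 73) [ 520.79 -270.35   46.9    65.98    4.25] 124 med z 70.1 pct x [499.9 545.9] y [-302.8 -236.2]
side
lens [ 3.5434e+02 -3.2500e+02  3.7100e+01  8.2500e+00  1.7000e-01  1.0100e+00
  5.6600e+02]
along [(-61, 5), (-59, 50), (-57, 39), (-55, 11), (-53, 9), (-51, 11), (-49, 15), (49, 6), (51, 10), (53, 7), (55, 9), (57, 7), (59, 1), (63, 1), (67, 2), (69, 7)]
table 1.49
(8, 15) [ 5.2340e+02 -3.3669e+02  6.2020e+01  1.7177e+02  2.4000e-01] 639 med z 13.2 pct x [493.3 552.1] y [-421.8 -255.9]
(38, 44) [ 522.91 -323.63   46.94  177.52    1.36] 219 med z 41.3 pct x [498.5 546.1] y [-412.  -237.7]
(66, 73) [ 525.1  -269.37   68.48   47.51   89.81] 94 med z 70.2 pct x [501.3 546.4] y [-303.6 -236.4]
```

Run:
```python
from h import *
H={}
Q=np.concatenate([cloud(load(n)).reshape(-1,3) for n in('top','side')]); Q=Q[np.isfinite(Q[:,0])]
print('max height, rows y, cols x(lo edge) ', list(range(100,800,50)))
for y in range(600,-500,-50):
    print(y,[int(np.percentile(q,99)) if len(q)>3 else None for x in range(100,800,50) for q in [Q[(Q[:,0]>=x)&(Q[:,0]<x+50)&(Q[:,1]>=y)&(Q[:,1]<y+50)][:,2]]])
```

```text
max height, rows y, cols x(lo edge)  [100, 150, 200, 250, 300, 350, 400, 450, 500, 550, 600, 650, 700, 750]
600 [None, None, 25, 4, 4, 4, 24, 59, 58, 107, 39, None, None, 81]
550 [None, 281, 282, 12, 5, 12, 54, 57, 57, 5, 27, None, None, 143]
500 [None, 26, 26, 25, 4, 20, 23, 27, 28, 4, 31, 13, None, 95]
450 [318, 302, 5, 5, 5, 15, 23, 26, 28, None, None, None, None, None]
400 [318, 317, 4, 4, 4, 14, 23, 27, 27, None, None, None, None, None]
350 [-752, 4, 4, 4, 4, 15, 22, None, None, 75, None, 132, None, None]
300 [4, 4, 4, 4, 3, 15, 22, None, None, 95, 133, 123, None, None]
250 [3, 4, 3, 11, 13, 13, 21, None, None, 92, 99, None, None, 149]
200 [3, 4, 4, 15, 15, 4, 19, None, None, None, None, None, 249, 152]
150 [3, 4, 4, 4, 4, None, None, None, None, None, None, 242, 255, 150]
100 [3, 3, 4, 4, 140, 145, 146, 147, 146, None, None, 234, 257, 151]
50 [13, -2, 4, 55, 144, 350, 147, 147, 147, None, None, 4, 268, 150]
0 [269, -1, 4, 56, 152, 357, 335, 292, 285, None, 3, 4, 282, 329]
-50 [286, -1, 4, 56, 152, 368, 335, 344, 347, 349, 349, 287, 328, 329]
-100 [272, -9, 3, 52, 127, 413, 416, 412, 385, 352, 351, 347, 328, 329]
-150 [3, -1, 4, 29, 39, 145, 389, 146, 145, 80, 4, 11, 328, 329]
-200 [3, 0, 3, 4, 4, 4, 4, 4, 4, 4, 118, 12, 328, 329]
-250 [3, 4, 4, 4, 4, 4, 4, 44, 71, 4, 117, 89, 328, 329]
-300 [4, 4, 4, 4, 52, 52, 4, 14, 71, 13, 4, 11, 328, 328]
-350 [4, 48, 5, 4, 52, 53, 4, 20, 71, 39, 40, 40, 328, 328]
-400 [4, 48, 40, 4, 48, 53, 13, 15, 42, 40, 40, 40, 328, 328]
-450 [4, 28, 28, 59, 65, 13, 14, 19, 43, 40, 40, 40, 328, 328]
```

The tall parts of the microscope (x≥350, over 400 high) stand between start and work. I'll pass in front of it at x≈235, z≈270. First leg:

```bash
python3 -m creep '-.6 -.6 -.42 0 0 0; -.6 -.6 -.42 0 0 0; -.6 -.6 -.42 0 0 0; -.6 -.6 -.42 0 0 0; -.29 -.86 0 0 0 0; -.29 -.86 0 0 0 0; -.29 -.86 0 0 0 0;0 0 0 0 0 0' 0; python3 -c "
from cell import manip;print(manip.read_state()['joints'].round(3))"
```

```text
clock: 1.1
eef_pos: [235.6, 289.7, 272.9]
eef_rot: [3.141, 0.0, 2.816]
wrist_force: [0.4, 1.0, -0.7]
finger_gap: 94.0
finger_force: 0.0
[ 0.79  -0.16   1.856 -0.     1.445 -0.455]
```

```bash
python3 -m creep '-.29 -.86 0 0 0 0; -.29 -.86 0 0 0 0; -.29 -.86 0 0 0 0; -.29 -.86 0 0 0 0; -.29 -.86 0 0 0 0; 0 0 0 0 0 0'; python3 -c "
from cell import manip;print(manip.read_state()['joints'].round(3))"
```

```text
clock: 1.85
eef_pos: [236.3, 108.6, 272.9]
eef_rot: [3.141, 0.001, 2.814]
wrist_force: [0.2, 0.5, -0.5]
finger_gap: 94.2
finger_force: 0.0
[ 0.29  -0.46   2.069  0.     1.532 -0.954]
```

```bash
python3 -m creep '-.29 -.86 0 0 0 0; -.29 -.86 0 0 0 0; -.29 -.86 0 0 0 0; -.29 -.86 0 0 0 0; -.29 -.86 0 0 0 0; -.29 -.86 0 0 0 0; -.29 -.86 0 0 0 0; -.29 -.86 0 0 0 0; -.29 -.86 0 0 0 0; -.29 -.86 0 0 0 0; -.29 -.86 0 0 0 0; -.29 -.86 0 0 0 0;0 0 0 0 0 0'
cat > go.py <<'E'
# rows needed from the present pose to target x y z psi(deg): turn first, then shift in turned frame
from cell import manip; import numpy as np,sys
from scipy.spatial.transform import Rotation as R
x,y,z,ps=map(float,sys.argv[1:5]); s=manip.read_state()
A=R.from_euler('xyz',s['eef_rot']); B=R.from_euler('xyz',[np.pi,0,np.radians(ps)])
print('turn units',((A.inv()*B).as_rotvec()/np.pi).round(4)); print('shift units after turn',(B.inv().apply(np.array([x,y,z])-s['eef_pos'])/40).round(3)); print('joints',s['joints'].round(3),'F',s['wrist_force'].round(1),s['eef_pos'].round(2),np.degrees(s['eef_rot']).round(2))
E
python3 go.py 354.6 -330.2 90 98.3
```

```text
clock: 3.48
eef_pos: [237.6, -327.2, 271.6]
eef_rot: [3.14, -0.002, 2.817]
wrist_force: [0.5, -0.4, -0.4]
finger_gap: 94.1
finger_force: 0.0
turn units [ 2.000e-04 -7.000e-04  3.506e-01]
shift units after turn [-0.497  2.883  4.541]
joints [-1.033 -0.081  1.789  0.     1.436 -2.28 ] F [ 0.5 -0.4 -0.4] [ 237.61 -327.17  271.65] [ 1.7991e+02 -9.0000e-02  1.6141e+02]
```

```bash
python3 -m creep '0 0 0 0 0 .05;0 0 0 0 0 .05;0 0 0 0 0 .05;0 0 0 0 0 .05;0 0 0 0 0 .05;0 0 0 0 0 .05;0 0 0 0 0 .05; -.083 .48 .757 0 0 0;-.083 .48 .757 0 0 0;-.083 .48 .757 0 0 0;-.083 .48 .757 0 0 0;-.083 .48 .757 0 0 0;-.083 .48 .757 0 0 0;0 0 0 0 0 0;0 0 0 0 0 0'; python3 go.py 354.6 -330.2 17 98.3
python3 - <<'E'
from h import *
c=shot('side'); cv2.imwrite('pics/side1.png',cv2.resize(c['color'][150:320,180:400,::-1],(776,600),interpolation=cv2.INTER_CUBIC))
E
```

```text
clock: 5.35
eef_pos: [353.8, -328.6, 91.9]
eef_rot: [3.141, 0.001, 1.719]
wrist_force: [0.2, -0.1, 0.9]
finger_gap: 93.8
finger_force: 0.0
turn units [0.0001 0.0002 0.0011]
shift units after turn [-0.044  0.015  1.872]
joints [-0.824  0.284  1.829  0.     1.028 -0.973] F [ 0.2 -0.1  0.9] [ 353.75 -328.56   91.86] [1.7998e+02 3.0000e-02 9.8490e+01]
```

View pics/side1.png

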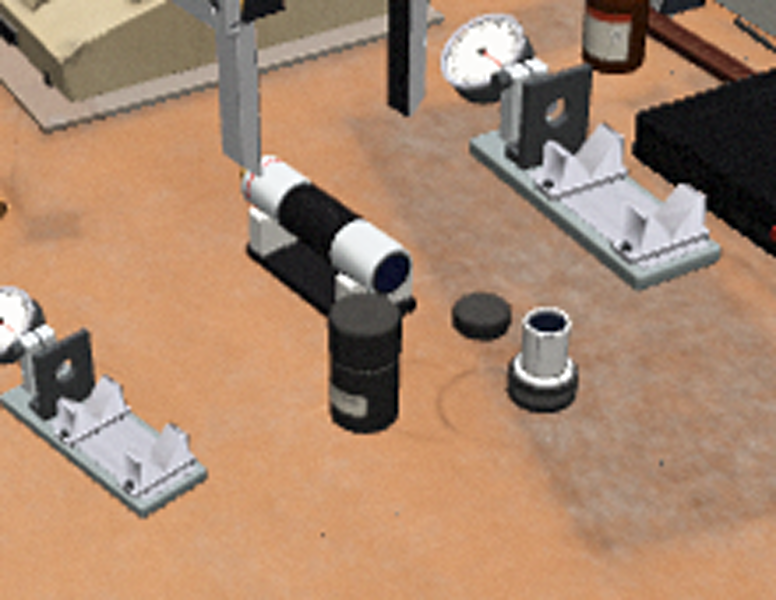

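The fingers, with tips at (245,165) and (405,105), straddle the lens. Now I'll descend and grip.

```bash
python3 -m creep '-.02 0 .47 0 0 0;0 0 .47 0 0 0;0 0 .47 0 0 0;0 0 .46 0 0 0;0 0 0 0 0 0' ; python3 go.py 354.6 -330.2 17 98.3; python3 -m creep '0 0 0 0 0 0;0 0 0 0 0 0;0 0 0 0 0 0;0 0 0 0 0 0;0 0 0 0 0 0;0 0 0 0 0 0;0 0 0 0 0 0;0 0 0 0 0 0' 1 45
```

```text
clock: 6.02
eef_pos: [353.1, -329.7, 16.5]
eef_rot: [-3.141, -0.0, 1.718]
wrist_force: [-0.8, -0.1, 0.6]
finger_gap: 93.7
finger_force: 0.0
turn units [-0.0001 -0.0001  0.0006]
shift units after turn [-0.017  0.034 -0.014]
joints [-0.827  0.411  1.871  0.     0.86  -0.974] F [-0.8 -0.1  0.6] [ 353.14 -329.73   16.45] [-1.7999e+02 -2.0000e-02  9.8420e+01]
clock: 7.02
eef_pos: [353.8, -329.9, 16.3]
eef_rot: [3.141, 0.0, 1.718]
wrist_force: [2.9, 0.4, 0.1]
finger_gap: 28.8
finger_force: 45.0
```

```bash
python3 -m creep '0 0 -.5 0 0 0;0 0 -.5 0 0 0;0 0 -.5 0 0 0;0 0 -.5 0 0 0;0 0 0 0 0 0;0 0 0 0 0 0'
python3 - <<'E'
from h import *
from fit import lensfit
c=shot('top'); s=shot('side'); st=manip.read_state(); p=st['eef_pos']; print(p, st['eef_rot'],st['wrist_force'],st['finger_gap'])
c0=(p[0]+.5,p[1]+3.5)
for n,cc in(('top',c),('side',s)):
    P=cloud(cc); P=P.copy(); P[np.hypot(P[...,0]-p[0],P[...,1]-p[1])<27]=np.nan
    l=lensfit(P,c0,np.radians(8.3),p[2]+19); print(n,np.round(l,2))
    y=np.radians(l[3]);d=np.array([-np.sin(y),np.cos(y)])
    Q=P[np.isfinite(P[...,0])]; q=Q[:,:2]-np.array(p[:2]); a=q@d; b=q@[d[1],-d[0]]
    m=(abs(b)<13)&(Q[:,2]>l[2]-2)&(Q[:,2]<l[2]+17)&(abs(a)<100)
    h,e=np.histogram(a[m],np.arange(-100,100,2)); print([(int(x),int(k)) for x,k in zip(e,h) if k and abs(x)>46])
cv2.imwrite('pics/top2.png',cv2.resize(c['color'][70:270,180:400,::-1],(660,600),interpolation=cv2.INTER_CUBIC))
E
```

```text
clock: 7.78
eef_pos: [353.1, -329.4, 95.2]
eef_rot: [-3.141, -0.001, 1.718]
wrist_force: [-0.5, -0.4, -1.9]
finger_gap: 28.8
finger_force: 45.0
[ 353.13946567 -329.41736231   95.18640929] [-3.14061769e+00 -1.35000002e-03  1.71824275e+00] [ 0.96831935  0.73056633 -1.98757295] 28.862256248653303
top [ 355.22 -325.92  112.95   11.66    3.69    1.1   156.  ]
[(48, 7), (50, 4), (52, 5), (54, 2), (56, 1)]
side [ 3.5357e+02 -3.2592e+02  1.1672e+02  7.9200e+00  5.0000e-02  1.0200e+00
  2.6300e+02]
[(-56, 8), (-54, 62), (-52, 28), (-50, 12), (-48, 10), (48, 7), (50, 8), (52, 10), (54, 7), (56, 8), (58, 5), (60, 6), (62, 5), (72, 5), (74, 1)]
```

View pics/top2.png

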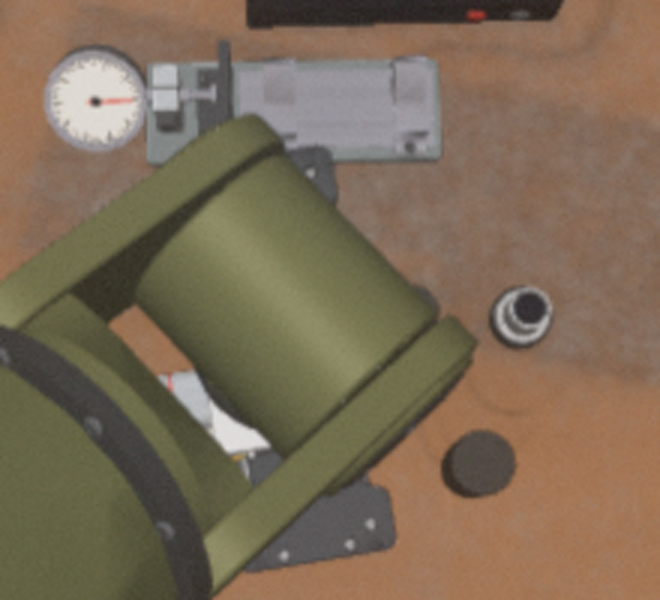

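```bash
python3 - <<'E'
import numpy as np
P=np.load('P.npy'); Q=P[np.isfinite(P[...,0])]
m=(Q[:,0]>485)&(Q[:,0]<562)&(Q[:,1]>-421)&(Q[:,1]<-256)&(Q[:,2]>6)&(Q[:,2]<16)
Q=Q[m]
for lo in (1,0):
  r=[]
  for y in np.arange(-420,-257,3.):
    q=Q[(Q[:,1]>=y)&(Q[:,1]<y+3)]
    if lo: q=q[q[:,0]<510]
    else: q=q[(q[:,0]>535)]
    if len(q): r.append((y,q[:,0].min() if lo else q[:,0].max()))
  r=np.array(r)
  for _ in range(3):
    k=np.polyfit(*r.T,1); e=r[:,1]-np.polyval(k,r[:,0]); r=r[abs(e)<2*e.std()+.1]
  print(lo,'yaw',np.degrees(-k[0]).round(3),'x at -367',np.polyval(k,-367).round(2),'sd',e.std().round(2),len(r))
E
python3 go.py 523.3 -386 95 90.3
```

```text
1 yaw 0.013 x at -367 494.57 sd 0.34 54
0 yaw 0.185 x at -367 552.29 sd 0.65 39
turn units [-0.0003 -0.0004  0.0453]
shift units after turn [-1.437  4.247  0.005]
joints [-0.826  0.281  1.824 -0.     1.039 -0.974] F [ 1.   0.7 -2. ] [ 353.14 -329.42   95.19] [-1.7994e+02 -8.0000e-02  9.8450e+01]
```

```bash
python3 -m creep '0 0 0 0 0 .0226;0 0 0 0 0 .0226;-.166 .531 0 0 0 0;-.166 .531 0 0 0 0;-.166 .531 0 0 0 0;-.166 .531 0 0 0 0;-.166 .531 0 0 0 0;-.166 .531 0 0 0 0;-.166 .531 0 0 0 0;-.166 .531 0 0 0 0;0 0 0 0 0 0;0 0 0 0 0 0;0 0 0 0 0 0'; python3 go.py 523.3 -381.5 55 90.25;  python3 - <<'E'
from h import *
from fit import lensfit
s=shot('side'); st=manip.read_state(); p=st['eef_pos']
P=cloud(s); P[np.hypot(P[...,0]-p[0],P[...,1]-p[1])<27]=np.nan
l=lensfit(P,(p[0],p[1]+4),0,p[2]+19); print(np.round(l,2))
cv2.imwrite('pics/side3.png',cv2.resize(s['color'][110:290,250:450,::-1],(666,600),interpolation=cv2.INTER_CUBIC))
E
```

```text
clock: 9.5
eef_pos: [523.1, -381.9, 96.1]
eef_rot: [-3.141, -0.0, 1.576]
wrist_force: [-0.6, -0.1, -2.5]
finger_gap: 29.1
finger_force: 45.0
turn units [-0.0001 -0.0001  0.0002]
shift units after turn [0.01  0.004 1.027]
joints [-0.687  0.615  1.328 -0.     1.199 -0.692] F [-0.6 -0.1 -2.5] [ 523.14 -381.88   96.08] [-1.7998e+02 -1.0000e-02  9.0290e+01]
[ 5.2353e+02 -3.7794e+02  1.1746e+02 -4.0000e-02 -1.3000e-01  1.0700e+00
  2.6600e+02]
```

View pics/side3.png

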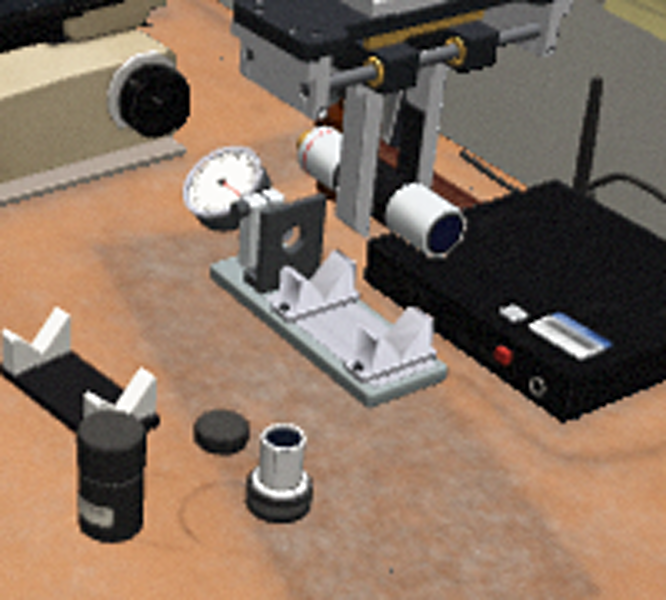

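The lens is at (385,190), level and in line above the V-blocks, short of the plate. Lowering now.

```bash
python3 -m creep '0 0 .3 0 0 0;0 0 .3 0 0 0;0 0 .3 0 0 0;0 0 .3 0 0 0;0 0 .3 0 0 0;0 0 .08 0 0 0;0 0 0 0 0 0;0 0 0 0 0 0'; python3 -m creep '0 0 .03 0 0 0;0 0 .03 0 0 0;0 0 .03 0 0 0;0 0 0 0 0 0;0 0 0 0 0 0';python3 -m creep '0 0 .025 0 0 0;0 0 .025 0 0 0;0 0 0 0 0 0;0 0 0 0 0 0'
```

```text
clock: 10.55
eef_pos: [523.9, -382.2, 33.5]
eef_rot: [3.141, 0.001, 1.576]
wrist_force: [0.3, -0.1, -2.5]
finger_gap: 28.8
finger_force: 45.0
clock: 11.18
eef_pos: [523.7, -382.0, 29.4]
eef_rot: [3.142, 0.0, 1.576]
wrist_force: [-0.9, -0.0, -2.7]
finger_gap: 29.2
finger_force: 45.0
clock: 11.68
eef_pos: [523.7, -382.0, 27.4]
eef_rot: [3.142, 0.0, 1.576]
wrist_force: [-0.1, -0.8, -3.0]
finger_gap: 29.0
finger_force: 45.0
```

```bash
for i in 1 2 3; do python3 -m creep '0 0 .013 0 0 0;0 0 0 0 0 0;0 0 0 0 0 0' | egrep 'pos|wrist'; done
```

```text
eef_pos: [523.7, -382.0, 26.9]
wrist_force: [-0.1, -0.3, -1.9]
eef_pos: [523.8, -382.0, 26.4]
wrist_force: [0.5, -0.3, -1.7]
eef_pos: [524.0, -382.1, 26.1]
wrist_force: [3.3, 0.1, 0.9]
```

The first contact is on the near flank (Fx positive), so the lens has to go +x a little.

```bash
for i in 1 2 ; do python3 -m creep '0 .012 0 0 0 0;0 0 0 0 0 0;0 0 0 0 0 0' | egrep 'pos|wrist'; done; python3 -m creep '0 0 .013 0 0 0;0 0 0 0 0 0;0 0 0 0 0 0' | egrep 'pos|wrist'; python3 -c "
from cell import manip;print(manip.read_state()['moment'].round(2))"
```

```text
eef_pos: [524.2, -382.0, 25.9]
wrist_force: [2.1, 0.2, 1.6]
eef_pos: [524.4, -382.0, 25.8]
wrist_force: [-2.8, -0.3, 1.9]
eef_pos: [524.4, -382.0, 25.7]
wrist_force: [-6.0, 1.1, 6.3]
[0.15 1.03 0.1 ]
```

```bash
python3 -m creep '0 -.009 -.008 0 0 0;0 0 0 0 0 0;0 0 0 0 0 0' | egrep 'pos|wrist'; python3 -m creep '.05 0 0 0 0 0;.05 0 0 0 0 0;0 0 0 0 0 0;0 0 0 0 0 0' | egrep 'pos|wrist';python3 -m creep '.05 0 0 0 0 0;.05 0 0 0 0 0;0 0 0 0 0 0;0 0 0 0 0 0' | egrep 'pos|wrist'
```

```text
eef_pos: [524.4, -382.0, 25.8]
wrist_force: [-2.4, -0.1, 4.8]
eef_pos: [524.4, -377.8, 25.7]
wrist_force: [-1.9, 0.6, 4.8]
eef_pos: [524.3, -373.8, 25.7]
wrist_force: [0.4, -0.0, 6.2]
```

The nose is entering the hole with no axial force so far. Continuing.

```bash
python3 -m creep '.05 0 0 0 0 0;.04 0 0 0 0 0;0 0 0 0 0 0;0 0 0 0 0 0' | egrep 'pos|wrist'; for i in 1 2 3; do python3 -m creep '.025 0 0 0 0 0;0 0 0 0 0 0;0 0 0 0 0 0' | egrep 'pos|wrist'; done
```

```text
eef_pos: [524.3, -370.2, 25.7]
wrist_force: [0.1, -2.0, 5.8]
eef_pos: [524.3, -369.5, 25.7]
wrist_force: [-0.4, -3.9, 5.1]
eef_pos: [524.3, -368.4, 25.7]
wrist_force: [1.4, -4.5, 4.7]
eef_pos: [524.3, -367.5, 25.7]
wrist_force: [-0.5, -4.5, 5.4]
```

```bash
for i in 1 2 3 4; do python3 -m creep '.02 0 0 0 0 0;0 0 0 0 0 0;0 0 0 0 0 0' | egrep 'clock|pos|wrist'; done
```

```text
clock: 17.3
eef_pos: [524.3, -366.7, 25.7]
wrist_force: [0.3, -5.4, 5.2]
clock: 17.68
eef_pos: [524.3, -365.9, 25.7]
wrist_force: [0.2, -5.1, 5.4]
clock: 18.05
eef_pos: [524.3, -365.2, 25.7]
wrist_force: [0.9, -5.5, 5.3]
clock: 18.42
eef_pos: [524.3, -364.8, 25.7]
wrist_force: [1.2, -8.0, 3.6]
```

Shoulder contact is starting. I'll add a little axial push, then press down.

```bash
python3 -m creep '.015 0 0 0 0 0;0 0 0 0 0 0;0 0 0 0 0 0' | egrep 'clock|pos|wrist'; for i in 1 2; do python3 -m creep '0 0 .01 0 0 0;0 0 0 0 0 0;0 0 0 0 0 0' | egrep 'clock|pos|wrist'; done;  python3 - <<'E'
from h import *
s=shot('side'); st=manip.read_state(); print(st['wrist_force'],st['moment'],st['eef_rot'])
p=st['eef_pos']
from fit import lensfit
P=cloud(s); P[np.hypot(P[...,0]-p[0],P[...,1]-p[1])<27]=np.nan
print(np.round(lensfit(P,(p[0],p[1]+4),0,p[2]+19),2))
cv2.imwrite('pics/side4.png',cv2.resize(s['color'][140:240,280:410,::-1],(780,600),interpolation=cv2.INTER_CUBIC))
E
```

```text
clock: 18.8
eef_pos: [524.3, -364.8, 25.7]
wrist_force: [2.0, -12.2, 1.3]
clock: 19.18
eef_pos: [524.3, -364.8, 25.7]
wrist_force: [0.9, -10.2, 5.5]
clock: 19.55
eef_pos: [524.3, -364.8, 25.7]
wrist_force: [-1.3, -9.0, 8.7]
[-1.35091326 -9.87685037  8.77852111] [-1.9039358   0.38477988  0.0493503 ] [3.14048724e+00 2.23043244e-03 1.57592118e+00]
[ 5.250e+02 -3.608e+02  4.721e+01  1.800e-01  3.000e-02  1.420e+00
  2.480e+02]
```

View pics/side4.png

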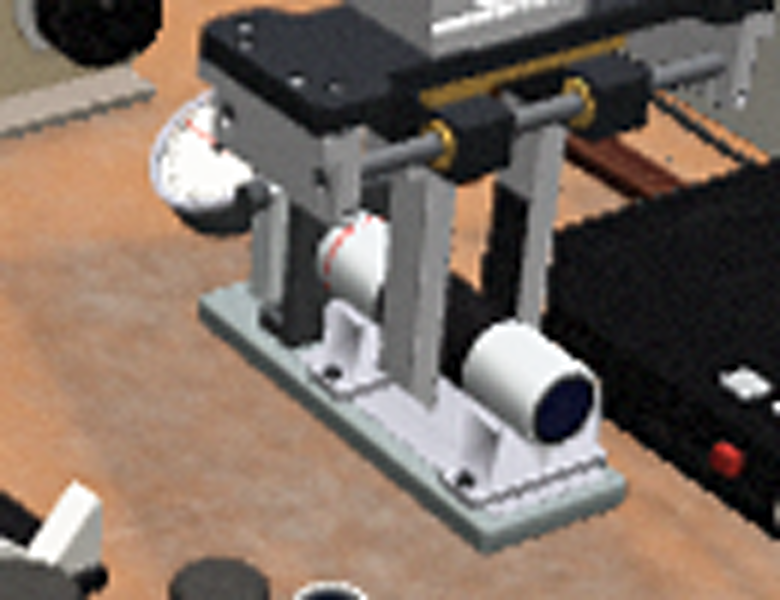

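Lens is seated: the shoulder (red ring at (340,260)) is against the plate, the tail lies in the rear V at (535,400), and the bystanders are untouched. I'll add a small extra press, let it settle, check and hand in.

```bash
python3 -m creep '0 -.003 .005 0 0 0;0 0 0 0 0 0;0 0 0 0 0 0;0 0 0 0 0 0;0 0 0 0 0 0;0 0 0 0 0 0;0 0 0 0 0 0;0 0 0 0 0 0'
python3 - <<'E'
from h import *
b=cloud(shot('top')); print(np.round(manip.read_state()['moment'],2))
P=np.load('P.npy')
for n,(u,v) in dict(can=(486,320),cap=(453,248),eye=(506,250)).items():
    u,v=int(u*.7),int(v*.7); print(n,P[v,u].round(1),b[v,u].round(1))
E
```

```text
clock: 20.6
eef_pos: [524.3, -364.8, 25.6]
eef_rot: [3.14, 0.002, 1.576]
wrist_force: [-2.0, -10.0, 9.7]
finger_gap: 29.7
finger_force: 45.0
[-1.74  0.3   0.06]
can [ 315.2 -434.2   62.9] [ 315.2 -434.1   63.7]
cap [ 405.8 -403.5   13. ] [ 406.3 -403.8   10.1]
eye [ 397.4 -462.6   40.3] [ 396.6 -461.8   45.6]
```

```bash
python3 -c "
from cell import manip;print(manip.sign_off())"
```

```text
the job is handed in; nothing more can be done
None
```

I handed the job in at about 20.6 s: the lens barrel is in both V-blocks of the larger comparator with its shoulder against the end plate. It is still gripped and pressed down with about 12 N, and axial force and travel show the gauge plunger pushed in; the eyepiece, objective can and dust cap have not moved.

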